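# Free and set the gel-caster clamp

## Robot

A 7-joint arm with a two-finger parallel gripper is mounted at the origin on the work surface. World frame = base frame: x ahead of the robot, y to its left, z up, the work surface at z = 0. Lengths are in m, angles in rad, forces in N, time in s.
With the tool pointing down it reaches from about 0.425 to 0.925 m from the base axis. Payload 6.8 kg.
Tool frame: the origin (TCP) lies between the finger pads; the fingertips stand 22 mm ahead of it and the grasp point (between the pads) lies 3 mm ahead of it; z points along the fingers, y is the line along which they close (so a half turn about z gives the same grasp; the last joint's range is limited). The gripper opens to 85 mm and grips with 20 to 120 N. Pads are 22 mm wide; open, the fingers measure 114 mm over their backs; the gripper's body (76 mm by 85 mm) begins 54 mm behind the grasp point. The pads swing forward as they close: fully open they stand 13 mm farther back than shut.
Start: joints at [1.166, 0.477, 0.022, 1.555, -0.011, 1.109, -0.083], TCP at [0.197, -0.646, 0.253] pointing down, gripper open.
Joint ranges: [-2.96, 2.96], [-0.34, 2.1], [-1.41, 1.46], [0.24, 2.44], [-1.37, 4.51], [0.17, 1.92], [-2.96, 2.96]. Speed limits (rad/s): [2.39, 2.39, 3.14, 3.14, 3.14, 3.14, 3.14].

## Interface

Orientations are given as a unit quaternion [w, x, y, z].
In Python, from station import bot gives the robot as it stands.
- The arm moves only by the tool servo_tool, never from a script. Its argument "motion" is a list that holds one entry, the list of rows, each a list of 5 numbers: the opening, from 0 (shut) to 1 (fully open), then the shift along the world's x, y, z each as a share of 0.04 m, from -1 to 1, then the turn about the world's z as a share of 0.12 rad, from -1 to 1. A call has 1 to 20 rows; each row shifts and turns the commanded pose from where the row before left it; what a row does not reach is not made up. A row lasts 1/10 s, in which the tool goes at most 50 mm and 8.59 degrees, less where a joint would pass 70% of its speed; a pose out of reach is approached as far as the arm can. A call with a number of a shift or a turn outside -1 to 1 is refused whole. A call with a gripper value outside its range is refused whole. The fingers move at their own pace and stop on an object; "newtons" is the grip in N (left out, the last holds). Time passes only in rows, so rows that do not move let the fingers close. It gives the time, the measured TCP pose, the force, the opening and the grip force at its end, in the units of the state.
- bot.get_obs(): the state, without advancing time (a new reading comes with each control period).
- bot.read_camera(name): name is "scene" or "side" or "wrist"; returns (picture, depth): 420x560x3 uint8, red, green, blue; 420x560 float32, m along the optical axis (not along the pixel's ray), 0 where there is no reading.
- bot.get_calibration(name): a dict with "fovy" (degrees; the focal length in pixels is half the picture's height over the tangent of half this angle, whatever the lens; pixels are square), "cx", "cy" (the principal point, pixels), "view" (4x4, takes a point from world to camera coordinates). Camera axes: x right, y down, z forward; pixel columns grow to the right and rows downward; lengths in m; the calibration is good to about 2 mm. The wrist camera is an equidistant fisheye: a pixel r from the principal point sees the ray r / f radians off the axis. A picture is of the moment at which its call begins: read the wrist's pose just before it. get_calibration takes no time and is no camera call; for the wrist camera it gives the pose at the moment of the call.
- bot.hand_in(): hands the job in; it is judged then, once.
The state is a dict: "t": time; "q": joint angles; "joint_vel": joint speeds; "joint_torque": joint torques, N m; "eef_pos": TCP position; "tool_rot": TCP orientation; "contact_force": force on the tool from outside, world axes, zero at the start; "torque": the same for the moment, N m; "gripper_width": opening from 0.0 (shut) to 1.0 (fully open); "grasp_force": force on a finger pad.
Only numpy, scipy, OpenCV 4.12 (cv2) and the standard library are available. Lean on these libraries where they do the work, as an engineer would, in place of code of your own. Each camera call takes 0.05 s, during which the arm holds its last target. There are 200 camera calls.

## Task

Get the gel caster ready for pouring. Take the mallet by its handle and drive the yellow lock pin fully down with its head (do not push the pin with the gripper), then put the mallet down on the bench, clear of the caster. Then swing the red clamp knob anticlockwise, feeling for the clicks: advance it exactly three clicks, never over into a fourth, and finish still holding the knob in that third notch, because the lever springs back if let go; do not knock over or shove the jar, beaker or comb rack.

Things in the scene. Friction and masses are not known exactly. Their poses are not given: they have to be found in the camera images.
- caster: Fixed gel caster, grey base plate 235 x 240 x 15 mm. Origin on the bench under the lever's pivot; x points from the pivot to the clear tray (away from the robot), y left, z up; the plate spans x -60 to +175, y -120 to +120 mm. Heights above the bench: hub 58 mm, tray 55 mm, black tray posts 65 mm, blue detent block (y +56 to +82 mm) 41 mm.
- lever_pivot (a point): Point on the lever's vertical pivot axis, 85 mm above the bench. At lever angle q the knob lies, seen from here in the caster's axes, at 110 mm * (-cos(q - 0.45), -sin(q - 0.45)).
- lever_knob (a point): Grip centre of the upright round red knob, 85 mm above the bench, 110 mm from the pivot. The knob, 20 mm in diameter, stands from 53 to 105 mm above the bench at the end of a flat steel arm (18 mm wide, top at 53 mm), spins freely on its stud, and can be gripped from above or pushed.
- clamp_lever (a joint): Lever angle, rad, growing anticlockwise seen from above. Starts in its slack (0 to 0.10); while the pin is up its tail is blocked at about 0.14. Clicks at 0.31, 0.53, 0.75 (fourth, forbidden: 0.97); third notch centre 0.86. A spring pulls it back (0.7 N m/rad). The push at the knob, about 6 N at most, climbs before each click and drops by 2 to 4 N as it clicks over.
- pin_top (a point): Centre of the flat top of the upright yellow lock pin, 14 mm in diameter, at x 0, y -85 mm in the caster frame. Up: 75 mm above the bench, 20 mm out of its blue boss (top at 55 mm, x -17 to +17, y -128 to -76 mm). Fully down: 58 mm above the bench.
- lock_pin (a joint): How far the lock pin has been driven down, m: 0 up, 0.017 fully down. Sprung, but held by friction: it takes 6 to 9 N to drive and stays where it is driven to. Down, it frees the lever.
- mallet: Rubber mallet (0.3 kg) standing on its striking face. Origin at the centre of that lower face, z up along the head, a cylinder 44 mm in diameter and 80 mm tall. The handle runs level to -x: flat-sided, 18 mm wide (y), 20 mm high, its centre line 40 mm above the lower face, ending 144 mm from the head's axis.
- mallet_grip (a point): A good grip point on the mallet's handle, 58 mm from the head's axis to -x and 40 mm above the lower face; fingers close along the mallet's y.
- jar: Bystander: white plastic jar, 66 mm in diameter, 100 mm high; origin under its centre.
- beaker: Bystander: glass beaker, 68 mm in diameter, 85 mm high; origin under its centre.
- comb_rack: Bystander: white rack with blue and white gel combs, 70 x 90 mm, 47 mm high; origin under its centre.
Things that resemble listed ones, but are neither listed nor needed, are in the scene too. Of the things like the mallet, leave any that is purple; of the rest the smaller one is meant.

How it is judged:
By the outcome, as a careful person would: the job done as asked, in the order asked, and still so for the second after the job is handed in, while the arm keeps its last pose, push and grip.
It also fails if it takes over 64 s, if anything falls off the work surface, if the arm or the gripper's body presses on something with over 40 N, if the wrist force passes 120 N, or if a joint passes its speed limit or range.

## Working session

There is one attempt and no reset: what is moved stays moved. The work goes in short steps, Python scripts to look and compute and a tool call to move; the robot and the scene stay as the last step left them, time stands still between calls to the robot, and variables do not carry over. Pictures are saved under pics/ and viewed, at most 10 in all, crops included, and the job is handed in when it is done.

Besides the shell and the picture viewer there is one more tool, called after "Emit:" as name([rows], argument=value, ...), one row to a line, values as JSON. servo_tool: Moves the arm, as the interface text tells. Shift numbers are shares of 0.04 m and turn numbers shares of 0.12 rad, none past 1 either way. Its arguments: {"type":"object","properties":{"motion":{"type":"array"},"newtons":{"type":"number"}},"required":["motion"]}

```bash
mkdir -p pics; cat > h.py <<'E'
import numpy as np, cv2
from station import bot
def cam(n):
    c=bot.get_calibration(n); p,d=bot.read_camera(n); return p,d,c
def world(d,c):
    h,w=d.shape; f=h/2/np.tan(np.radians(c["fovy"])/2)
    v,u=np.mgrid[:h,:w]
    P=np.stack([(u-c["cx"])/f*d,(v-c["cy"])/f*d,d,np.ones_like(d)],-1)
    W=P@np.linalg.inv(np.array(c["view"])).T
    W=W[...,:3]; W[d<=0]=np.nan
    return W
E
python3 - <<'E'
from h import *
for n in("scene","side"):
    p,d,c=cam(n); np.savez("pics/"+n,p=p,d=d,W=world(d,c)); cv2.imwrite(f"pics/{n}.png",p[...,::-1])
    print(n,c["fovy"],np.linalg.inv(np.array(c["view"])).round(3).tolist())
print(bot.get_obs())
E
```

```text
scene 53.05006835941883 [[0.858, 0.267, -0.439, 1.037], [0.513, -0.481, 0.711, -0.868], [-0.022, -0.835, -0.55, 0.72], [0.0, 0.0, 0.0, 1.0]]
side 45.73665241632491 [[-0.948, -0.24, 0.209, 0.268], [-0.318, 0.708, -0.63, 0.746], [0.003, -0.664, -0.747, 1.024], [0.0, 0.0, 0.0, 1.0]]
{'t': 0.1, 'q': array([ 1.16590466,  0.4777232 ,  0.02233786,  1.55631399, -0.01155551,
        1.10929221, -0.08311198]), 'joint_vel': array([ 1.05612595e-03, -1.41921166e-03, -4.51909194e-05, -3.47860924e-03,
        1.21073523e-04, -1.92423237e-03,  1.11443961e-03]), 'joint_torque': array([ 4.64592522e-03, -5.97762394e+01,  1.61401045e+00, -2.81951523e+01,
        1.28311422e-02,  5.05822143e-03,  1.08187839e-05]), 'eef_pos': array([ 0.19727735, -0.64502787,  0.25243522]), 'tool_rot': array([-7.90730501e-04,  9.89010100e-01,  1.47845776e-01, -1.50988333e-04]), 'contact_force': array([ 0.02280722, -0.50323917,  0.02033672]), 'torque': array([0.01141986, 0.00507696, 0.0441437 ]), 'grasp_force': 0.0, 'gripper_width': 0.9973204444791169}
```

View pics/scene.png

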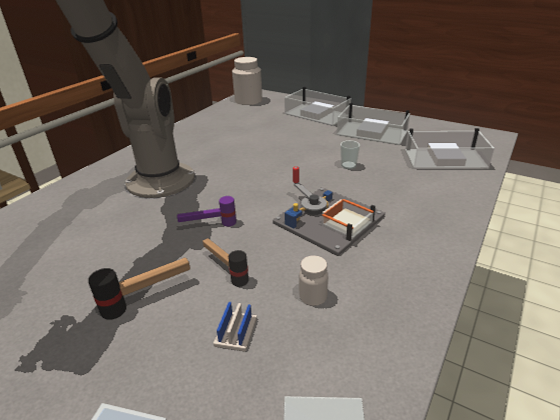

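View pics/side.png

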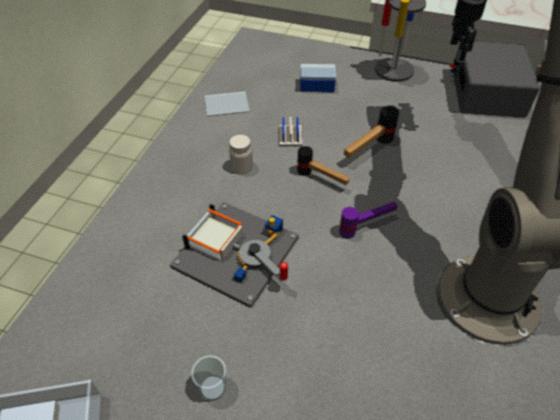

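The scene view shows the small mallet with its head at about (238,268) and its handle end at (207,245). The pin is at (295,208), the knob at (296,175), the caster near (330,217), and the purple and large mallets are decoys. In the side view the mallet head is at (305,160), the pin at (273,222) and the knob at (284,271).

```bash
cat > m.py <<'E'
from h import *
def rep(name,W,m,zr):
    P=W[m]; P=P[(P[:,2]>zr[0])&(P[:,2]<zr[1])]
    if len(P)<3: print(name,len(P)); return
    print(name,len(P),"med",np.median(P,0).round(4),"lo",np.percentile(P,3,0).round(3),"hi",np.percentile(P,97,0).round(3))
R={"scene":dict(mal=(195,235,255,290),knob=(288,162,304,186),pin=(288,200,302,215),jar=(295,255,330,305),comb=(212,300,260,350),beak=(335,138,362,170),plate=(270,185,390,250),hub=(300,190,328,215)),
"side":dict(mal=(295,145,352,190),knob=(275,258,292,284),pin=(262,212,284,240),jar=(225,132,256,176),comb=(275,113,305,148),beak=(188,352,230,400),plate=(165,200,302,308),hub=(235,238,275,268))}
for n in R:
    z=np.load(f"pics/{n}.npz"); W=z["W"]; hsv=cv2.cvtColor(z["p"],cv2.COLOR_RGB2HSV)
    H,S,V=[hsv[...,i].astype(int) for i in range(3)]
    print(n)
    for k,(a,b,c,d) in R[n].items():
        box=np.zeros(H.shape,bool); box[b:d,a:c]=1
        if k=="mal":
            hd=box&(H>5)&(H<22)&(S>100)&(V>70)
            rep("handle",W,hd,(.01,.1)); rep("handletop",W,hd,(.046,.056))
            P=W[hd]; P=P[(P[:,2]>.044)&(P[:,2]<.056)]
            if len(P)>5:
                l=cv2.fitLine(P[:,:2].astype(np.float32),cv2.DIST_HUBER,0,.01,.01).ravel(); print(" line",l, "yaw",np.degrees(np.arctan2(l[1],l[0])), "ext",np.percentile((P[:,:2]-l[2:])@l[:2],[1,99]))
            rep("headtop",W,box,(.073,.09))
        elif k=="knob":
            rd=box&((H<8)|(H>172))&(S>130); rep("knob",W,rd,(.04,.12)); rep("knobtop",W,rd,(.098,.115))
        elif k=="pin":
            ye=box&(H>18)&(H<32)&(S>120)&(V>80); rep("pin",W,ye,(.03,.1)); rep("pintop",W,ye,(.068,.085))
            ys,xs=np.nonzero(ye); print(" px",list(zip(xs,ys))[:40])
        elif k=="plate":
            m=box&(W[...,2]>.009)&(W[...,2]<.02); P=W[m][:,:2].astype(np.float32)
            r=cv2.minAreaRect(P); print("plate",len(P),r,cv2.boxPoints(r).round(3).tolist())
        else: rep(k,W,box,dict(jar=(.085,.11),comb=(.02,.06),beak=(.01,.1),hub=(.053,.062))[k])
E
python3 m.py
```

```text
scene
handle 246 med [ 0.4552 -0.2554  0.048 ] lo [ 0.407 -0.273  0.034] hi [ 0.503 -0.237  0.051]
handletop 154 med [ 0.4549 -0.2529  0.0492] lo [ 0.407 -0.271  0.047] hi [ 0.5   -0.235  0.051]
 line [ 0.95024204 -0.31151253  0.4549178  -0.25455374] yaw -18.150404 ext [-0.05329877  0.05340859]
headtop 203 med [ 0.5414 -0.2785  0.079 ] lo [ 0.52  -0.296  0.074] hi [ 0.56  -0.258  0.082]
knob 88 med [0.4706 0.1245 0.0827] lo [0.46  0.12  0.057] hi [0.477 0.132 0.105]
knobtop 19 med [0.4709 0.1255 0.1016] lo [0.46  0.12  0.099] hi [0.476 0.134 0.106]
pin 31 med [ 0.5477 -0.0134  0.0681] lo [ 0.541 -0.018  0.054] hi [ 0.552 -0.002  0.076]
pintop 16 med [ 0.5473 -0.0132  0.0744] lo [ 0.54  -0.018  0.069] hi [ 0.552 -0.006  0.076]
 px [(np.int64(294), np.int64(203)), (np.int64(295), np.int64(203)), (np.int64(296), np.int64(203)), (np.int64(293), np.int64(204)), (np.int64(294), np.int64(204)), (np.int64(295), np.int64(204)), (np.int64(296), np.int64(204)), (np.int64(297), np.int64(204)), (np.int64(294), np.int64(205)), (np.int64(295), np.int64(205)), (np.int64(296), np.int64(205)), (np.int
[... 3251 characters left out ...]
(np.int64(274), np.int64(233)), (np.int64(275), np.int64(233))]
jar 293 med [ 0.7181 -0.2251  0.0999] lo [ 0.693 -0.255  0.088] hi [ 0.745 -0.203  0.104]
comb 161 med [ 0.6181 -0.3923  0.0468] lo [ 0.591 -0.444  0.022] hi [ 0.657 -0.362  0.051]
beak 1085 med [0.5349 0.4003 0.0594] lo [0.501 0.376 0.014] hi [0.561 0.437 0.087]
plate 4407 ((0.6178023815155029, 0.06519260257482529), (0.2428569346666336, 0.2375318706035614), 79.47819519042969) [[0.4790000021457672, -0.032999999821186066], [0.7120000123977661, -0.07599999755620956], [0.7570000290870667, 0.16300000250339508], [0.5230000019073486, 0.20600000023841858]]
hub 190 med [0.5495 0.0869 0.0562] lo [0.505 0.065 0.053] hi [0.573 0.113 0.061]
```

Emit:
servo_tool([
  [[1,0.5,0.69,0,-0.35],[1,0.5,0.69,0,-0.35],[1,0.5,0.69,0,-0.35],[1,0.5,0.69,0,-0.35],[1,0.52,0.69,0,-0.35],[1,0.52,0.69,0,-0.35],[1,0.52,0.69,0,-0.35],[1,0.52,0.69,0,-0.35],[1,0.52,0.69,0,-0.35],[1,0.52,0.69,0,-0.36],[1,0.52,0.69,0,-0.36],[1,0.52,0.69,0,-0.36],[1,0.52,0.69,0,-0.36],[1,0.52,0.69,0,-0.36],[1,0,0,0,0],[1,0,0,0,0]],
], newtons=120)

```text
t: 1.7
eef_pos: [0.4855, -0.2583, 0.2529]
tool_rot: [-0.0, 0.989, -0.147, -0.0]
contact_force: [-0.6, -0.1, -0.1]
gripper_width: 0.999
grasp_force: 0.0
```

```bash
python3 - <<'E'
from h import *
p,d,c=cam("wrist"); cv2.imwrite("pics/w1.png",p[...,::-1])
V=np.array(c["view"]); f=210/np.tan(np.radians(c["fovy"])/2)
def proj(P):
    q=V@[*P,1]; r=np.hypot(q[0],q[1]); th=np.arctan2(r,q[2]); return (c["cx"]+f*th*q[0]/r, c["cy"]+f*th*q[1]/r)
for k,P in dict(grip=(.4845,-.2586,.05),head=(.54,-.2755,.08),end=(.402,-.234,.05)).items(): print(k,np.round(proj(P)))
E
```

```text
grip [280. 186.]
head [280. 131.]
end [280. 262.]
```

View pics/w1.png

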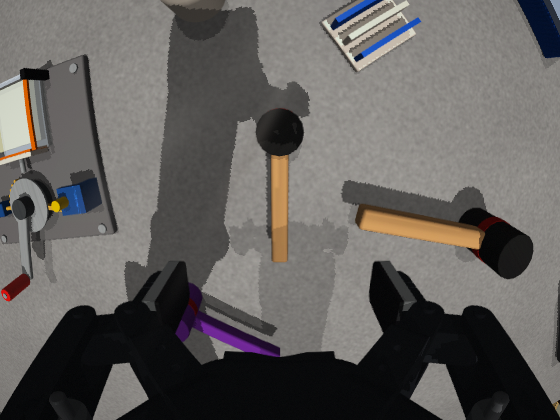

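The wrist view has the mallet head at (280,131) and its handle end at (280,262), which matches the prediction, so I'm descending and gripping.

Emit:
servo_tool([
  [[1,-0.02,0,-0.75,0],[1,0,0,-0.75,0],[1,0,0,-0.75,0],[1,0,0,-0.75,0],[1,0,0,-0.75,0],[1,0,0,-0.75,0],[1,0,0,-0.5,0],[1,0,0,-0.25,0],[1,0,0,0,0],[0,0,0,0,0],[0,0,0,0,0],[0,0,0,0,0],[0,0,0,0,0],[0,0,0,0,0],[0,0,0,0,0],[0,0,0,0,0],[0,0,0,0,0]],
])

```text
t: 3.45
eef_pos: [0.485, -0.2591, 0.044]
tool_rot: [0.0, 0.989, -0.148, 0.0]
contact_force: [-1.2, 1.2, 6.1]
gripper_width: 0.189
grasp_force: 116.9
```

Emit:
servo_tool([
  [[0,0,0,0.5,0],[0,0,0,0.75,0],[0,0,0,0.75,0],[0,0,0,0.75,0],[0,0,0,0.25,0],[0,0,0,0,0],[0,0,0,0,0]],
])

```text
t: 4.15
eef_pos: [0.4837, -0.2587, 0.1619]
tool_rot: [-0.0, 0.989, -0.148, -0.001]
contact_force: [-0.5, 0.5, -3.3]
gripper_width: 0.189
grasp_force: 117.5
```

Emit:
servo_tool([
  [[0,0.02,0.4,0,0],[0,0.02,0.7,0,0],[0,0.02,0.7,0,0],[0,0.02,0.7,0,0],[0,0.02,0.7,0,0],[0,0.02,0.7,0,0],[0,0.02,0.7,0,0],[0,0.02,0.7,0,0],[0,0,0.7,0,0],[0,0,0.65,0,0],[0,0,0,0,0],[0,0,0,0,0]],
])

```text
t: 5.35
eef_pos: [0.4899, 0.0072, 0.1617]
tool_rot: [0.0, 0.989, -0.147, -0.002]
contact_force: [0.0, -0.8, -3.0]
gripper_width: 0.188
grasp_force: 117.5
```

```bash
python3 - <<'E'
from h import *
print(bot.get_obs()["eef_pos"])
a=[]
for n in("scene","side"):
    p,d,c=cam(n); W=world(d,c); a.append(cv2.resize(p[100:300,180:400],None,fx=1.8,fy=1.8))
    V=np.array(c["view"])
    m=(np.hypot(W[...,0]-.546,W[...,1]+.009)<.05)&(p.max(-1)<70)
    P=W[m]
    for z0,z1 in((.112,.19),(.18,.21)):
        Q=P[(P[:,2]>z0)&(P[:,2]<z1)]
        if len(Q)>5: print(n,len(Q),np.median(Q,0).round(4),np.percentile(Q,2,0).round(4),np.percentile(Q,98,0).round(4))
cv2.imwrite("pics/m2.png",np.hstack(a)[...,::-1])
E
```

```text
[0.48994015 0.00722706 0.16170849]
scene 329 [ 0.5498 -0.0265  0.1614] [ 0.4981 -0.0327  0.1194] [0.5649 0.0135 0.1892]
scene 221 [ 0.5422 -0.0152  0.1954] [ 0.4971 -0.0315  0.181 ] [0.5646 0.0196 0.2087]
side 224 [0.5429 0.0101 0.1486] [ 0.5245 -0.0049  0.1215] [0.5597 0.0144 0.1888]
side 232 [ 5.445e-01 -4.000e-04  1.974e-01] [ 0.5278 -0.0278  0.1821] [0.5612 0.0135 0.2011]
```

View pics/m2.png

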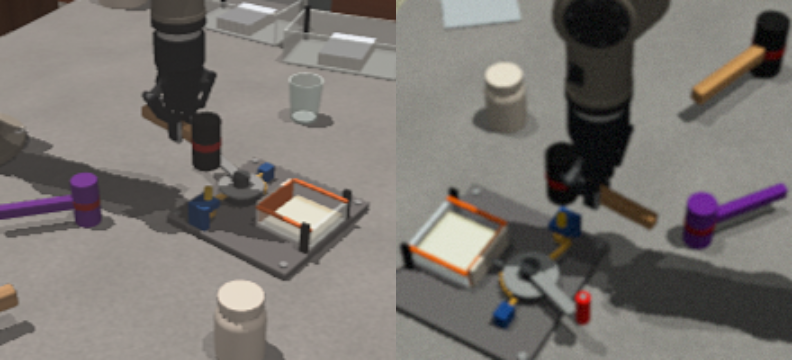

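The mallet hangs level, with its head directly above the pin (left crop, head at (207,140), pin at (208,190)). Now I press down.

Emit:
servo_tool([
  [[0,0,0,-0.5,0],[0,0,0,-0.5,0],[0,0,0,-0.1,0],[0,0,0,-0.1,0],[0,0,0,-0.1,0],[0,0,0,-0.1,0],[0,0,0,-0.05,0]],
])

```text
t: 6.15
eef_pos: [0.4907, 0.006, 0.1055]
tool_rot: [0.0, 0.989, -0.149, -0.0]
contact_force: [-5.3, -3.0, 4.7]
gripper_width: 0.191
grasp_force: 118.7
```

Emit:
servo_tool([
  [[0,0,0,-0.05,0],[0,0,0,-0.05,0],[0,0,0,-0.02,0],[0,0,0,0,0],[0,0,0,0,0]],
])

```text
t: 6.65
eef_pos: [0.4905, 0.0061, 0.1016]
tool_rot: [0.001, 0.989, -0.149, -0.0]
contact_force: [-8.7, -1.4, 12.8]
gripper_width: 0.188
grasp_force: 120.0
```

Emit:
servo_tool([
  [[0,0,0,-0.05,0],[0,0,0,-0.05,0],[0,0,0,0,0],[0,0,0,0,0]],
])

```text
t: 7.05
eef_pos: [0.4903, 0.0069, 0.0988]
tool_rot: [0.0, 0.989, -0.148, -0.0]
contact_force: [-16.0, -0.1, 30.3]
gripper_width: 0.189
grasp_force: 123.4
```

Emit:
servo_tool([
  [[0,0,0,0.25,0],[0,0,0,0.5,0],[0,0,0,0.75,0],[0,0,-0.6,0.4,0],[0,0,-0.7,0,0],[0,0,-0.7,0,0],[0,0,-0.7,0,0],[0,0,-0.7,0,0],[0,0,0,0,0]],
])

```text
t: 7.95
eef_pos: [0.4911, -0.1338, 0.1729]
tool_rot: [0.001, 0.989, -0.151, 0.001]
contact_force: [-0.6, 0.9, -4.0]
gripper_width: 0.185
grasp_force: 118.3
```

```bash
python3 - <<'E'
from h import *
print(bot.get_obs()["eef_pos"])
a=[]
for n in("scene","side"):
    p,d,c=cam(n); W=world(d,c); a.append(cv2.resize(p[100:300,180:400],None,fx=1.8,fy=1.8))
    hsv=cv2.cvtColor(p,cv2.COLOR_RGB2HSV).astype(int)
    m=(np.hypot(W[...,0]-.546,W[...,1]+.009)<.016)&(hsv[...,0]>17)&(hsv[...,0]<33)&(hsv[...,1]>110)
    P=W[m]; P=P[P[:,2]>.05]; print(n,len(P),np.sort(P[:,2]).round(4), np.median(P,0))
    m=((hsv[...,0]<8)|(hsv[...,0]>172))&(hsv[...,1]>130)&(np.hypot(W[...,0]-.468,W[...,1]-.132)<.03)
    P=W[m]; print(len(P),np.percentile(P,[3,97],axis=0).round(3))
    m=(p.max(-1)<70)&(np.hypot(W[...,0]-.546,W[...,1]+.132)<.06)&(W[...,2]>.1)&(W[...,2]<.22); P=W[m]
    print("head",np.percentile(P,[2,98],axis=0).round(3))
cv2.imwrite("pics/m3.png",np.hstack(a)[...,::-1])
E
```

```text
[ 0.49112085 -0.13376167  0.17285235]
scene 13 [0.0527 0.0541 0.0545 0.0547 0.055  0.0557 0.0561 0.0564 0.0566 0.0573
 0.058  0.0584 0.0591] [ 0.54623976 -0.00833884  0.05607888]
89 [[0.459 0.12  0.057]
 [0.477 0.132 0.104]]
head [[ 0.49  -0.174  0.135]
 [ 0.566 -0.104  0.218]]
side 21 [0.0558 0.0559 0.0563 0.0574 0.0575 0.0576 0.0576 0.0577 0.0577 0.0578
 0.0579 0.0593 0.0594 0.0595 0.0595 0.0596 0.0596 0.0611 0.0618 0.0618
 0.0633] [ 0.54581993 -0.00763679  0.05787949]
123 [[0.459 0.127 0.06 ]
 [0.475 0.143 0.108]]
head [[ 0.489 -0.162  0.136]
 [ 0.56  -0.095  0.215]]
```

View pics/m3.png

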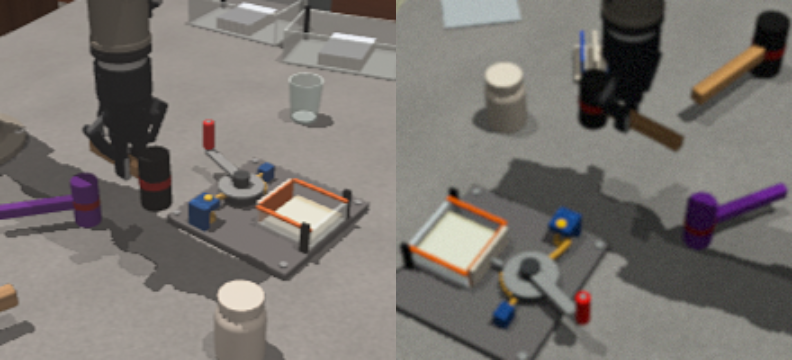

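The pin top is now at 58 mm, so it's fully down. Next I return the mallet to where it stood.

Emit:
servo_tool([
  [[0,-0.16,-0.7,0,0],[0,0,-0.7,0,0],[0,0,-0.7,0,0],[0,0,-0.7,0,0],[0,0,-0.32,0,0],[0,0,0,-0.5,0],[0,0,0,-0.6,0],[0,0,0,-0.6,0],[0,0,0,-0.6,0],[0,0,0,-0.4,0],[0,0,0,-0.2,0],[0,0,0,-0.1,0],[0,0,0,-0.1,0],[0,0,0,0,0]],
])

```text
t: 9.45
eef_pos: [0.485, -0.2537, 0.0487]
tool_rot: [-0.0, 0.989, -0.148, 0.0]
contact_force: [0.9, 0.5, -2.4]
gripper_width: 0.189
grasp_force: 118.4
```

Emit:
servo_tool([
  [[0,0,0,-0.06,0],[0,0,0,-0.06,0],[0,0,0,0,0]],
])

```text
t: 9.75
eef_pos: [0.4846, -0.2539, 0.0437]
tool_rot: [0.0, 0.989, -0.148, 0.0]
contact_force: [0.2, 0.5, -2.5]
gripper_width: 0.191
grasp_force: 118.4
```

Emit:
servo_tool([
  [[0,0,0,-0.04,0],[0,0,0,0,0]],
])

```text
t: 9.95
eef_pos: [0.4846, -0.254, 0.0429]
tool_rot: [0.0, 0.989, -0.148, 0.0]
contact_force: [-2.6, 1.6, 5.8]
gripper_width: 0.184
grasp_force: 119.9
```

Emit:
servo_tool([
  [[0.4,0,0,0,0],[0.7,0,0,0,0],[1,0,0,0,0],[1,0,0,0,0],[1,0,0,0,0],[1,0,0,0,0],[1,0,0,0.3,0],[1,0,0,0.5,0],[1,0,0,0.8,0],[1,0,0,0.9,0],[1,0,0,0.9,0],[1,0,0,0.9,0],[1,0,0,0,0]],
])

```text
t: 11.25
eef_pos: [0.4874, -0.2552, 0.2202]
tool_rot: [0.001, 0.989, -0.148, 0.005]
contact_force: [0.0, -1.2, 0.1]
gripper_width: 0.999
grasp_force: 0.0
```

```bash
python3 - <<'E'
from h import *
o=bot.get_obs(); print(o["eef_pos"],o["q"].round(2))
for n in("scene","side"):
    p,d,c=cam(n); W=world(d,c)
    m=(np.hypot(W[...,0]-.54,W[...,1]+.27)<.05)&(W[...,2]>.072)&(W[...,2]<.1); P=W[m]; print(n,len(P),np.percentile(P,[2,50,98],axis=0).round(3))
E
```

```text
[ 0.48742135 -0.25516201  0.2202118 ] [ 0.43  0.31 -0.08  1.89  0.03  0.93 -1.53]
scene 205 [[ 0.521 -0.294  0.073]
 [ 0.542 -0.276  0.079]
 [ 0.561 -0.254  0.081]]
side 150 [[ 0.521 -0.289  0.073]
 [ 0.54  -0.266  0.081]
 [ 0.559 -0.247  0.085]]
```

Emit:
servo_tool([
  [[1,-0.03,0.69,0,0.07],[1,-0.03,0.69,0,0.07],[1,-0.03,0.69,0,0.07],[1,-0.03,0.69,0,0.07],[1,-0.03,0.69,0,0.07],[1,-0.03,0.69,0,0.07],[1,-0.03,0.69,0,0.07],[1,-0.04,0.69,0,0.07],[1,-0.04,0.69,0,0.07],[1,-0.04,0.69,0,0.07],[1,-0.04,0.69,0,0.07],[1,-0.04,0.69,0,0.07],[1,-0.04,0.69,0,0.07],[1,-0.04,0.69,0,0.07],[1,0,0,0,0],[1,0,0,0,0]],
], newtons=80)

```text
t: 12.95
eef_pos: [0.4641, 0.1324, 0.213]
tool_rot: [0.001, 0.996, -0.089, -0.001]
contact_force: [-0.1, 0.1, 0.1]
gripper_width: 0.998
grasp_force: 0.0
```

```bash
python3 - <<'E'
from h import *
o=bot.get_obs(); print(o["eef_pos"],o["q"].round(2))
p,d,c=cam("wrist"); V=np.linalg.inv(np.array(c["view"])); f=210/np.tan(np.radians(c["fovy"])/2)
hsv=cv2.cvtColor(p,cv2.COLOR_RGB2HSV)
m=(((hsv[...,0]<8)|(hsv[...,0]>172))&(hsv[...,1]>130)&(hsv[...,2]>60)).astype(np.uint8)
n,l,s,ct=cv2.connectedComponentsWithStats(m)
def ray(u,v,z):
    x,y=u-c["cx"],v-c["cy"]; r=np.hypot(x,y); t=r/f
    D=V[:3,:3]@np.array([np.sin(t)*x/r,np.sin(t)*y/r,np.cos(t)]); return V[:3,3]+D*(z-V[2,3])/D[2]
for i in range(1,n):
    if s[i,4]>30: print(s[i],ct[i],ray(*ct[i],.105).round(4),ray(*ct[i],.085).round(4), ray(*ct[i],.053).round(4))
cv2.imwrite("pics/w2.png",p[...,::-1])
E
```

```text
[0.46409594 0.13242987 0.21299514] [-0.11  0.23 -0.33  2.03  0.1   0.9  -2.25]
[266 183  26  38 697] [278.43902439 201.18651363] [0.474  0.1313 0.105 ] [0.4684 0.1323 0.085 ] [0.4594 0.1339 0.053 ]
```

View pics/w2.png

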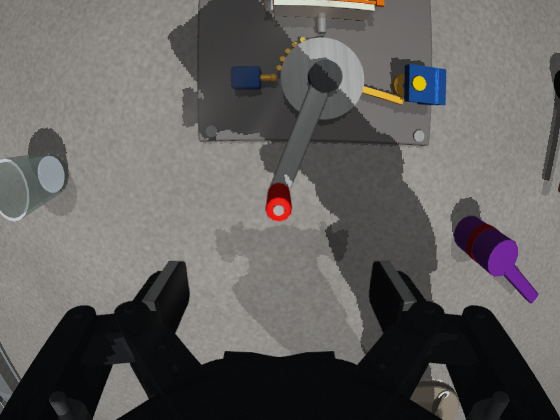

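The wrist view shows the red knob with its top at (278,209) and the arm running up to the hub at (325,75). The measured knob position agrees with the earlier estimate, (0.468, 0.132).

Emit:
servo_tool([
  [[1,0.1,0,-0.5,0],[1,0,0,-0.7,0],[1,0,0,-0.7,0],[1,0,0,-0.7,0],[1,0,0,-0.4,0],[1,0,0,-0.1,0],[1,0,0,0,0],[0.5,0,0,0,0],[0.3,0,0,0,0],[0,0,0,0,0],[0,0,0,0,0],[0,0,0,0,0],[0,0,0,0,0],[0,0,0,0,0],[0,0,0,0,0]],
])

```text
t: 14.5
eef_pos: [0.4694, 0.1328, 0.0906]
tool_rot: [-0.0, 0.996, -0.09, 0.0]
contact_force: [-0.9, 0.5, 6.0]
gripper_width: 0.217
grasp_force: 77.9
```

Emit:
servo_tool([
  [[0,-0.04,-0.07,0,0],[0,-0.04,-0.07,0,0],[0,0,0,0,0]],
])

```text
t: 14.8
eef_pos: [0.466, 0.127, 0.0906]
tool_rot: [-0.0, 0.996, -0.09, 0.0]
contact_force: [-0.8, 1.8, 6.4]
gripper_width: 0.215
grasp_force: 78.0
```

Emit:
servo_tool([
  [[0,-0.04,-0.07,0,0],[0,-0.04,-0.07,0,0],[0,0,0,0,0]],
])

```text
t: 15.1
eef_pos: [0.463, 0.1212, 0.0905]
tool_rot: [-0.0, 0.996, -0.09, 0.001]
contact_force: [-0.7, 1.4, 5.9]
gripper_width: 0.214
grasp_force: 78.0
```

Emit:
servo_tool([
  [[0,-0.04,-0.1,0,0],[0,0,0,0,0]],
])

```text
t: 15.3
eef_pos: [0.4615, 0.1176, 0.0906]
tool_rot: [-0.001, 0.996, -0.09, 0.001]
contact_force: [0.4, 1.1, 6.5]
gripper_width: 0.213
grasp_force: 77.9
```

Emit:
servo_tool([
  [[0,-0.04,-0.1,0,0],[0,0,0,0,0]],
])

```text
t: 15.5
eef_pos: [0.4598, 0.1134, 0.0906]
tool_rot: [-0.0, 0.996, -0.09, 0.001]
contact_force: [-0.5, 3.6, 6.5]
gripper_width: 0.213
grasp_force: 78.0
```

Emit:
servo_tool([
  [[0,-0.03,-0.08,0,0],[0,0,0,0,0]],
])

```text
t: 15.7
eef_pos: [0.4586, 0.11, 0.0905]
tool_rot: [-0.0, 0.996, -0.09, 0.001]
contact_force: [-0.5, 2.1, 6.9]
gripper_width: 0.218
grasp_force: 78.1
```

Emit:
servo_tool([
  [[0,-0.03,-0.08,0,0],[0,0,0,0,0]],
])

```text
t: 15.9
eef_pos: [0.4574, 0.1064, 0.0905]
tool_rot: [-0.0, 0.996, -0.09, 0.001]
contact_force: [0.6, 1.2, 7.6]
gripper_width: 0.211
grasp_force: 78.1
```

The push rose to 3.6 N and then fell near y = 0.111 m, where the first click was predicted (0.109). That is click 1.

Emit:
servo_tool([
  [[0,-0.025,-0.08,0,0],[0,0,0,0,0]],
])

```text
t: 16.1
eef_pos: [0.4564, 0.1029, 0.0905]
tool_rot: [0.0, 0.996, -0.09, 0.0]
contact_force: [0.4, 0.8, 8.4]
gripper_width: 0.215
grasp_force: 78.1
```

Emit:
servo_tool([
  [[0,-0.025,-0.08,0,0],[0,0,0,0,0]],
])

```text
t: 16.3
eef_pos: [0.4557, 0.1, 0.0905]
tool_rot: [-0.0, 0.996, -0.09, 0.001]
contact_force: [1.5, 1.1, 6.5]
gripper_width: 0.213
grasp_force: 78.1
```

Emit:
servo_tool([
  [[0,-0.02,-0.08,0,0],[0,0,0,0,0]],
])

```text
t: 16.5
eef_pos: [0.455, 0.0971, 0.0906]
tool_rot: [-0.0, 0.996, -0.09, 0.001]
contact_force: [2.3, 1.7, 5.6]
gripper_width: 0.214
grasp_force: 78.1
```

Emit:
servo_tool([
  [[0,-0.015,-0.08,0,0],[0,0,0,0,0]],
])

```text
t: 16.7
eef_pos: [0.4545, 0.0943, 0.0906]
tool_rot: [-0.001, 0.996, -0.09, 0.001]
contact_force: [1.5, 3.0, 5.1]
gripper_width: 0.218
grasp_force: 78.0
```

Emit:
servo_tool([
  [[0,-0.015,-0.08,0,0],[0,0,0,0,0]],
])

```text
t: 16.9
eef_pos: [0.454, 0.0913, 0.0906]
tool_rot: [-0.001, 0.996, -0.09, 0.001]
contact_force: [1.6, 4.1, 5.3]
gripper_width: 0.213
grasp_force: 78.0
```

Emit:
servo_tool([
  [[0,-0.01,-0.08,0,0],[0,0,0,0,0]],
])

```text
t: 17.1
eef_pos: [0.4535, 0.0879, 0.0905]
tool_rot: [-0.001, 0.996, -0.09, 0.001]
contact_force: [2.0, 3.4, 5.6]
gripper_width: 0.215
grasp_force: 78.0
```

Emit:
servo_tool([
  [[0,-0.01,-0.08,0,0],[0,0,0,0,0]],
])

```text
t: 17.3
eef_pos: [0.4531, 0.0845, 0.0905]
tool_rot: [-0.0, 0.996, -0.09, 0.001]
contact_force: [2.5, 2.5, 5.1]
gripper_width: 0.215
grasp_force: 78.1
```

The push peaked at 4.1 N and dropped near y = 0.088 m. That is click 2, so the third should come at about 0.063–0.064.

Emit:
servo_tool([
  [[0,-0.01,-0.08,0,0],[0,0,0,0,0]],
])

```text
t: 17.5
eef_pos: [0.4528, 0.081, 0.0905]
tool_rot: [-0.0, 0.996, -0.09, 0.001]
contact_force: [2.6, 2.4, 5.9]
gripper_width: 0.213
grasp_force: 78.1
```

Emit:
servo_tool([
  [[0,-0.01,-0.08,0,0],[0,0,0,0,0]],
])

```text
t: 17.7
eef_pos: [0.4526, 0.0777, 0.0905]
tool_rot: [-0.0, 0.996, -0.09, 0.001]
contact_force: [4.9, 1.2, 5.0]
gripper_width: 0.212
grasp_force: 78.0
```

Emit:
servo_tool([
  [[0,0,-0.08,0,0],[0,0,0,0,0]],
])

```text
t: 17.9
eef_pos: [0.4526, 0.0751, 0.0905]
tool_rot: [-0.001, 0.996, -0.09, 0.001]
contact_force: [4.9, 3.3, 3.7]
gripper_width: 0.209
grasp_force: 78.1
```

Emit:
servo_tool([
  [[0,0,-0.08,0,0],[0,0,0,0,0]],
])

```text
t: 18.1
eef_pos: [0.4526, 0.0722, 0.0905]
tool_rot: [-0.001, 0.996, -0.09, 0.001]
contact_force: [4.9, 4.3, 4.3]
gripper_width: 0.216
grasp_force: 78.1
```

Emit:
servo_tool([
  [[0,0,-0.08,0,0],[0,0,0,0,0]],
])

```text
t: 18.3
eef_pos: [0.4528, 0.0696, 0.0906]
tool_rot: [-0.001, 0.996, -0.09, 0.001]
contact_force: [4.9, 4.7, 3.8]
gripper_width: 0.215
grasp_force: 77.9
```

Emit:
servo_tool([
  [[0,0,-0.08,0,0],[0,0,0,0,0]],
])

```text
t: 18.5
eef_pos: [0.4529, 0.0666, 0.0906]
tool_rot: [-0.001, 0.996, -0.089, 0.002]
contact_force: [5.4, 5.4, 2.6]
gripper_width: 0.211
grasp_force: 78.0
```

Emit:
servo_tool([
  [[0,0.005,-0.08,0,0],[0,0,0,0,0]],
])

```text
t: 18.7
eef_pos: [0.4532, 0.0632, 0.0906]
tool_rot: [-0.001, 0.996, -0.089, 0.002]
contact_force: [6.1, 5.0, 2.3]
gripper_width: 0.216
grasp_force: 78.0
```

Emit:
servo_tool([
  [[0,0.02,-0.08,0,0],[0,0,0,0,0]],
])

```text
t: 18.9
eef_pos: [0.4536, 0.0597, 0.0905]
tool_rot: [-0.001, 0.996, -0.09, 0.001]
contact_force: [5.4, 4.6, 4.5]
gripper_width: 0.217
grasp_force: 78.1
```

Emit:
servo_tool([
  [[0,0.02,-0.08,0,0],[0,0,0,0,0]],
])

```text
t: 19.1
eef_pos: [0.4541, 0.0563, 0.0905]
tool_rot: [-0.001, 0.996, -0.09, 0.001]
contact_force: [3.3, 4.0, 6.0]
gripper_width: 0.214
grasp_force: 78.1
```

Emit:
servo_tool([
  [[0,0.02,-0.07,0,0],[0,0,0,0,0],[0,0,0,0,0]],
])

```text
t: 19.4
eef_pos: [0.4547, 0.0534, 0.0905]
tool_rot: [-0.0, 0.996, -0.09, 0.001]
contact_force: [3.1, 2.8, 6.7]
gripper_width: 0.211
grasp_force: 78.2
```

Three rise-and-drop cycles are felt. The path angle, corrected by the click positions, gives q ≈ 0.86, the centre of the third notch. One last look before handing in.

```bash
python3 - <<'E'
from h import *
a=[]
for n in("scene","side"):
    p,d,c=cam(n); W=world(d,c); a.append(cv2.resize(p,(400,300)))
    hsv=cv2.cvtColor(p,cv2.COLOR_RGB2HSV).astype(int)
    m=((hsv[...,0]<8)|(hsv[...,0]>172))&(hsv[...,1]>130)&(np.hypot(W[...,0]-.455,W[...,1]-.051)<.03)&(W[...,2]>.05)
    P=W[m]; print(n,len(P), np.percentile(P,[3,97],axis=0).round(3) if len(P) else "")
    m=(np.hypot(W[...,0]-.546,W[...,1]+.009)<.014)&(hsv[...,0]>17)&(hsv[...,0]<33)&(hsv[...,1]>110)&(W[...,2]>.05); P=W[m]
    if len(P): print("pin",np.median(P,0).round(4))
cv2.imwrite("pics/f.png",np.hstack(a)[...,::-1]); o=bot.get_obs(); print(o["t"],o["eef_pos"],o["contact_force"],o["grasp_force"])
E
```

```text
scene 38 [[0.453 0.041 0.057]
 [0.464 0.056 0.104]]
pin [ 0.5458 -0.0102  0.0569]
side 47 [[0.442 0.045 0.061]
 [0.448 0.072 0.144]]
pin [ 0.5463 -0.0074  0.059 ]
19.5 [0.4546708  0.05339577 0.09047215] [2.44082254 3.7595262  6.1265979 ] 78.21725606918335
```

View pics/f.png

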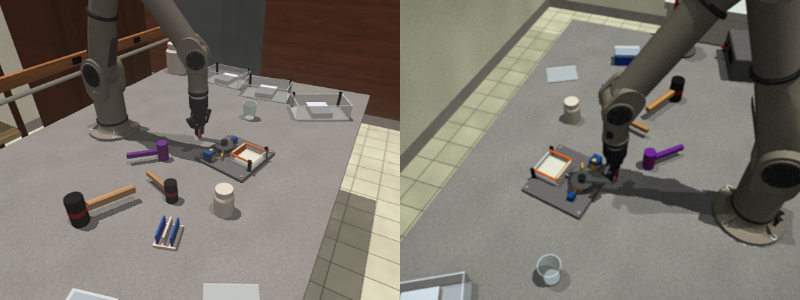

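The mallet stands on the bench at (171,190) in the left view. The pin is down, the gripper holds the knob at (200,130), and the bystanders look undisturbed. Handing in.

```bash
python3 -c "
from station import bot
print(bot.hand_in())"
```

```text
the job is handed in; nothing more can be done
None
```

The job is handed in at about 19.5 s: the lock pin is fully down (58 mm), the mallet is standing back on the bench clear of the caster, and the gripper is still holding the knob in the third notch (angle about 0.86 rad, estimated from the tool path and the felt clicks).

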